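# Clamp the squat jar shut

## Robot

A 6-joint arm with a two-finger parallel gripper is mounted at the origin on the work surface. World frame = base frame: x ahead of the robot, y to its left, z up, the work surface at z = 0. Lengths are in mm, angles in rad, forces in N, time in s.
With the tool pointing down it reaches from about 350 to 850 mm from the base axis. Payload 8.1 kg.
Tool frame: the origin (TCP) lies between the finger pads; the fingertips stand 25 mm ahead of it and the grasp point (between the pads) lies 6 mm ahead of it; z points along the fingers, y is the direction in which the jaws open and shut (so a half turn about z gives the same grasp; the last joint's range is limited). The gripper opens to 85 mm and grips with 20 to 120 N. Pads are 22 mm wide; open, the fingers measure 114 mm over their backs; the gripper's body (76 mm by 85 mm) begins 54 mm behind the grasp point. The pads swing forward as they close: fully open they stand 13 mm farther back than shut.
Start: joints at [1.059, 0.13, 1.488, -0, 1.523, -0.085], TCP at [248.356, 546.191, 231.992] pointing down, gripper open.
Joint ranges: [-2.96, 2.96], [-0.89, 2.26], [0.02, 2.5], [-1.34, 4.48], [0, 2.73], [-2.66, 2.66]. Speed limits (rad/s): [2.39, 2.39, 2.79, 3.14, 3.14, 3.14].

## Interface

Orientations are given as a unit quaternion [w, x, y, z].
In Python, from station import robot gives the robot as it stands.
- The arm moves only by the tool play_rows, never from a script. Its argument "increments" is text: rows parted by semicolons, each of 7 numbers parted by spaces: the shift along the tool's x, y, z in m, then the turn, a rotation vector about the tool's x, y, z in rad, then the finger opening in m, from 0 to 0.0854. A call has 1 to 10 rows; each row is the pose to reach, as a shift and turn from the pose commanded when the call began, along the tool's axes at that moment; what a row does not reach only later rows make up. A row lasts 1/8 s, in which the tool goes at most 62.5 mm and 10.7 degrees, less where a joint would pass 70% of its speed; a pose out of reach is approached as far as the arm can. A call with a gripper value outside its range is refused whole. The fingers move at their own pace and stop on an object; "squeeze" is the grip in N (left out, the last holds). Time passes only in rows, so rows that repeat a pose let the fingers close. It gives the time, the measured TCP pose, the force and the opening at its end, in the units of the state.
- robot.get_state(): the state, without advancing time (a new reading comes with each control period).
- robot.capture(name): name is "side" or "top" or "wrist"; returns the picture (480x640x3 uint8, red, green, blue); there is no depth.
- robot.camera_params(name): a dict with "vertical_fov" (degrees; the focal length in pixels is half the picture's height over the tangent of half this angle, whatever the lens; pixels are square), "cx", "cy" (the principal point, pixels), "k1" (the pictures are not rectified: a ray, as slopes to the right and down, at radius r is drawn at 1 + k1 r^2 times it, then the intrinsics apply), "view" (4x4, takes a point from world to camera coordinates). Camera axes: x right, y down, z forward; pixel columns grow to the right and rows downward; lengths in mm; the calibration is good to about 2 mm. A picture is of the moment at which its call begins: read the wrist's pose just before it. camera_params takes no time and is no camera call; for the wrist camera it gives the pose at the moment of the call.
- robot.sign_off(): hands the job in, once; it reports no verdict.
Trained networks look in the newest picture that a camera, given by its name, has taken for a name from the list of things; names that differ only in an ending like _2 or _b are one class to them, and where a whole thing is asked for, a point or a joint stands for the part that bears it (a point fixed in the world has none). Each returns a list of dicts, best first, with "p" (0 to 1); they miss things now and then, are a little off and sometimes report something else, mostly with a low value. They report only what shows in the picture. A call takes as long as a camera call.
- robot.look_for(camera, name): "at" ([column, row] in pixels, amid what is visible of it).
- robot.pinpoint(camera, name): "at" ([column, row] in pixels: a listed point, or the origin of a listed thing).
The state is a dict: "time": time; "q": joint angles; "joint_velocities": joint speeds; "joint_torque": joint torques, N m; "tool_pos": TCP position; "eef_rot": TCP orientation; "ft_force": force on the tool from outside, world axes, zero at the start; "moment": the same for the moment, N m; "grip_width": finger opening in mm.
Only numpy, scipy, OpenCV 4.12 (cv2) and the standard library are available. Lean on these libraries where they do the work, as an engineer would, in place of code of your own. Each camera call takes 0.05 s, during which the arm holds its last target.

## Task

Of the two frosted glass clamp jars on the shelf, close the latch of the wide, squat one: tip its wire bail over so that the crossbar drops behind the upturned lip of the lid's keeper, then press the lever down past centre until it stays down by itself. Leave the lid clamped and the bail still hooked.

Things in the scene. Friction and masses are not known exactly. Their poses are not given: they have to be found in the camera images.
- keeper (a point): Keeper on the squat jar's lid: steel tongue 26 mm wide, reaching 26 mm out from the lid's edge, with an upturned lip 5 mm high at its end. Point: tongue's upper face, mid-width, 13 mm out from the edge, 9 mm inward of the lip, 108 mm up. x level outward past the lip, y along the lip, z up. Jar 114 mm across, fixed; lid top 4 mm above this point. The 88 mm wide, taller jar is not the one.
- bail_bar (a point): Middle of the crossbar (7 mm thick, 42 mm long, along the keeper's y) of the squat jar's wire bail; its arms reach 54 mm down to pins on the lever. At the start it leans 12 deg outward on its stop, bar 45 mm outward of and 17 mm above the keeper point. Pushed inward it swings freely; past upright it falls over the lip (few mm to spare, lever up) and rests 3.5 mm above the tongue.
- lever_pad (a point): Point on the upper face of the squat jar's flat steel lever (26 mm wide at its end), 52 mm from its pivot, 28 mm short of its tip. The pivot lies along the keeper's y, 9 mm outward of and 28 mm below the keeper point. At the start the lever slopes outward and up at 26 deg: press it from above.
- lever (a joint): Angle of the squat jar's lever, rad: 0 raised on its stop (26 deg above level), grows as its outer end is pressed down. A weak spring lifts it back if let go too early. With the bail hooked the springy lid gasket resists from about 0.4 (about 3 N at the pad); dead centre is at about 1.13 (39 deg below level); from there it is drawn to its stop at 1.445 and stays.

How it is judged:
By the outcome, as a careful person would: the job done as asked, in the order asked, and still so for the second after the job is handed in, with the robot touching nothing.
It also fails if it takes over 38 s, if anything falls off the work surface, if the arm or the gripper's body presses on something with over 40 N, if the wrist force passes 120 N, or if a joint passes its speed limit or range.

## Working session

There is one attempt and no reset: what is moved stays moved. The work goes in short steps, Python scripts to look and compute and a tool call to move; the robot and the scene stay as the last step left them, time stands still between calls to the robot, and variables do not carry over. Pictures are saved under pics/ and viewed, and the job is handed in when it is done.

Besides the shell and the picture viewer there is one more tool, called after "Emit:" as a command line: name --argument value ..., lists and objects as JSON in quotes. play_rows: Moves the arm, as the interface text tells. Its arguments: {"type":"object","properties":{"increments":{"type":"string"},"squeeze":{"type":"number"}},"required":["increments"]}

```bash
ls; mkdir -p pics; cat > h.py <<'E'
import numpy as np, cv2
from station import robot
def K(n):
    p=robot.camera_params(n); f=240/np.tan(np.radians(p['vertical_fov'])/2)
    return p,f
def ray(n,uv,p=None):
    p=p or robot.camera_params(n); f=240/np.tan(np.radians(p['vertical_fov'])/2)
    d=np.array([(uv[0]-p['cx'])/f,(uv[1]-p['cy'])/f]); s=d.copy()
    for _ in range(30): s=d/(1+p['k1']*(s@s))
    V=np.array(p['view']); R=V[:3,:3]; t=V[:3,3]
    v=R.T@np.array([s[0],s[1],1]); return -R.T@t, v/np.linalg.norm(v)
def proj(n,X,p=None):
    p=p or robot.camera_params(n); f=240/np.tan(np.radians(p['vertical_fov'])/2)
    V=np.array(p['view']); c=V[:3,:3]@np.array(X)+V[:3,3]; s=c[:2]/c[2]; s=s*(1+p['k1']*(s@s))
    return s*f+[p['cx'],p['cy']]
def tri(rs):
    A=0;b=0
    for o,v in rs:
        M=np.eye(3)-np.outer(v,v); A=A+M; b=b+M@o
    X=np.linalg.solve(A,b); return X,[np.linalg.norm((np.eye(3)-np.outer(v,v))@(X-o)) for o,v in rs]
def snap(n,f):
    im=robot.capture(n); cv2.imwrite('pics/'+f,im[:,:,::-1]); return im
E
python3 - <<'E'
from h import *
for n in ['side','top','wrist']:
    p=robot.camera_params(n); snap(n,n+'0.png'); print(n,p['vertical_fov'],p['k1'],ray(n,(320,240)))
    for t in ['keeper','bail_bar','lever_pad']: print(t,robot.pinpoint(n,t))
print(robot.get_state())
E
```

```text
pics
side 57.82415859457074 0.034671583582660134 (array([ 439.50441138, -446.12698381,  556.58843882]), array([ 0.19632802,  0.73055018, -0.65402733]))
keeper [{'at': [298.4, 205.1], 'p': 0.97}]
bail_bar [{'at': [328.9, 194.3], 'p': 0.59}]
lever_pad [{'at': [332.5, 204.2], 'p': 0.94}]
top 47.49867250821524 -0.09718149103181446 (array([ 5.03021248e+02, -7.18270925e-01,  7.80445597e+02]), array([ 0.0890723 ,  0.02133844, -0.99579656]))
keeper [{'at': [210.3, 237.6], 'p': 0.71}]
bail_bar [{'at': [213.2, 202.7], 'p': 0.76}]
lever_pad [{'at': [220.8, 195.0], 'p': 0.85}]
wrist 58.16796008025359 -0.06977984278432627 (array([176.29678485, 578.57646133, 372.8944164 ]), array([ 0.28561166, -0.12984596, -0.9495083 ]))
keeper []
bail_bar []
lever_pad []
{'time': 0.6, 'q': array([ 1.05859417e+00,  1.30375043e-01,  1.48820232e+00,  4.92903350e-06,
        1.52295174e+00, -8.54010583e-02]), 'joint_velocities': array([-0.00125553, -0.00114822, -0.00145819, -0.00115604,  0.00163273,
       -0.00061961]), 'joint_torque': array([-1.62995711e-04, -5.68953466e+01, -5.00599480e+01, -2.88908234e-05,
        1.41826789e-03,  1.39437986e-05]), 'tool_pos': array([248.36659015, 546.20677409, 232.00586614]), 'eef_rot': array([7.00242141e-06, 2.11784647e-01, 9.77316357e-01, 3.10958473e-05]), 'ft_force': array([0.47008591, 1.23133714, 0.18313247]), 'moment': array([-0.02869362, -0.02480886, -0.01880872]), 'grip_width': 85.40865249577745}
```

```bash
python3 - <<'E'
from h import *
D={'keeper':((298.4,205.1),(210.3,237.6)),'bail':((328.9,194.3),(213.2,202.7)),'pad':((332.5,204.2),(220.8,195.0))}
for k,(s,t) in D.items(): print(k,tri([ray('side',s),ray('top',t)]))
a=cv2.imread('pics/side0.png');b=cv2.imread('pics/top0.png')
cv2.imwrite('pics/z0.png',np.vstack([cv2.resize(a[120:320,200:467],(800,600))[:]])); cv2.imwrite('pics/z1.png',cv2.resize(b[140:320,120:360],(800,600)))
E
```

```text
keeper (array([563.78645767, 151.08842812, 109.47394994]), [np.float64(3.6322031040504856), np.float64(3.6322031040503404)])
bail (array([609.93695183, 142.60397779, 130.03150159]), [np.float64(1.8675613832281186), np.float64(1.8675613832281868)])
pad (array([619.15550682, 137.76505568, 111.57300304]), [np.float64(1.5520017647161588), np.float64(1.5520017647163298)])
```

View pics/side0.png

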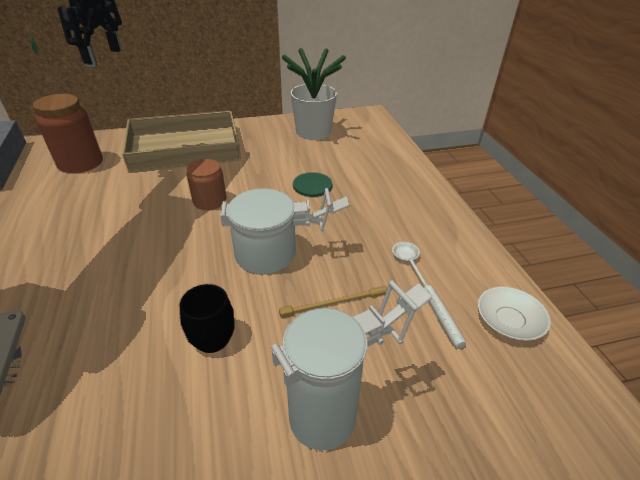

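View pics/top0.png

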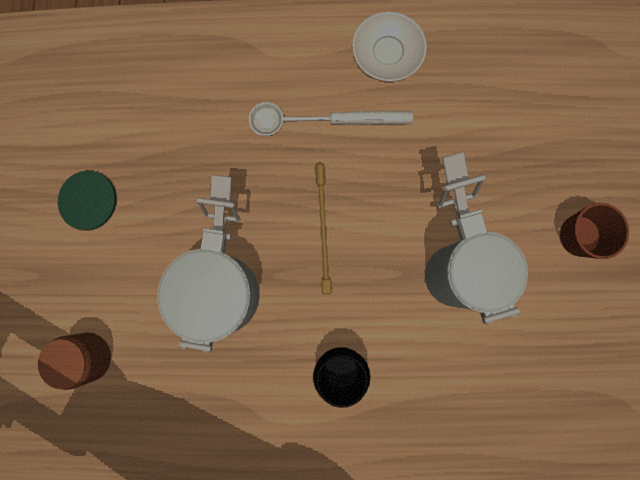

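View pics/z0.png

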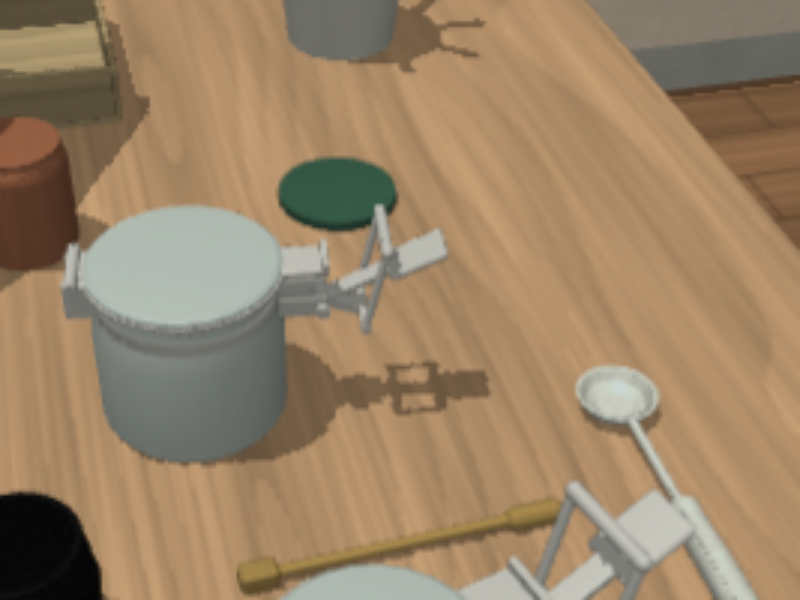

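View pics/z1.png

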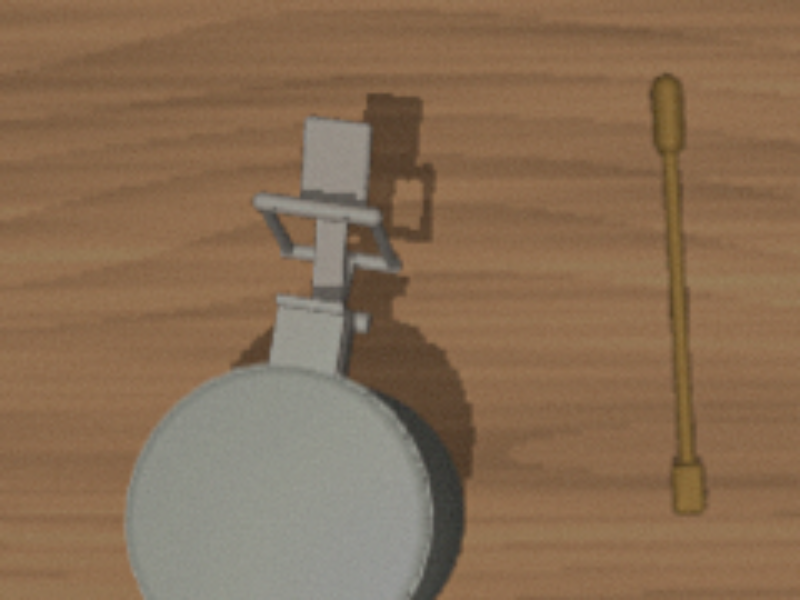

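The left jar in the top image (lid at about 205,295) is the squat one, and its keeper points roughly +x. Next I fit its pose from both views.

```bash
cat > fit.py <<'E'
from h import *
from scipy.optimize import least_squares
M={'keeper':[0,0,0],'bail_bar':[45,0,17],'lever_pad':[9+52*np.cos(.4538),0,-28+52*np.sin(.4538)]}
def world(th,m):
    x,y,a,z=th; c,s=np.cos(a),np.sin(a); return np.array([x+c*m[0]-s*m[1],y+s*m[0]+c*m[1],z+m[2]])
def fit(obs,zs=1.5):
    # obs: (cam, params, name, uv, sigma)
    def r(th):
        o=[(th[3]-108)/zs]
        for n,p,k,uv,s in obs: o+=list((proj(n,world(th,M[k]),p)-uv)/s)
        return o
    S=least_squares(r,[565,150,-.2,108],x_scale=[10,10,.1,3],loss='soft_l1'); return S.x,np.round(S.fun,1)
E
python3 - <<'E'
from fit import *
D={'keeper':((298.4,205.1),(210.3,237.6)),'bail_bar':((328.9,194.3),(213.2,202.7)),'lever_pad':((332.5,204.2),(220.8,195.0))}
for cams in (('side','top'),('top',),('side',)):
    obs=[(c,robot.camera_params(c),k,D[k][c=='top'],2.) for k in D for c in cams]
    print(cams,fit(obs))
th,_=fit([(c,robot.camera_params(c),k,D[k][c=='top'],2.) for k in D for c in ('side','top')])
for k in M: print(k,proj('top',world(th,M[k])),proj('side',world(th,M[k])))
c=world(th,[-70,0,4]);print('lid',c,proj('top',c))
for n,p in (('jar',None),):
  s=robot.get_state();print(s['time'])
V=np.array(robot.camera_params('wrist')['view']);print(V)
E
```

```text
('side', 'top') (array([ 5.65927286e+02,  1.51172937e+02, -1.70608601e-01,  1.08719324e+02]), array([ 0.5,  1.6, -0. , -0.2,  0.6, -0.6,  0.9,  0.2, -0.6,  0.5,  1.1,
       -1. ,  0.5]))
('top',) (array([ 5.66706495e+02,  1.51263512e+02, -1.95342797e-01,  1.07985943e+02]), array([-0. , -0.1,  0.3,  0.6, -0.8, -0.4,  0.3]))
('side',) (array([ 5.65138332e+02,  1.53174132e+02, -8.09583082e-02,  1.08055256e+02]), array([ 0. ,  1.3, -0.2, -1.1,  0.1, -0.1,  0.1]))
keeper [209.94878776 238.82596939] [301.6958003  205.06777107]
bail_bar [213.5045318  201.49450741] [327.79355299 196.15994537]
lever_pad [218.80605509 196.01120431] [333.55496955 206.39170318]
lid [496.94357262 163.0576876  112.71932442] [199.1489127  294.35986976]
0.6
[[ 4.14289601e-01  9.10144765e-01  7.95685063e-04 -5.99945902e+02]
 [ 8.66810871e-01 -3.94830652e-01  3.04545022e-01 -3.79720279e+01]
 [ 2.77494218e-01 -1.25480127e-01 -9.52497610e-01  3.78954840e+02]
 [ 0.00000000e+00  0.00000000e+00  0.00000000e+00  1.00000000e+00]]
```

```bash
python3 - <<'E'
from fit import *
def at(uv,z):
    o,v=ray('top',uv); return o+v*(z-o[2])/v[2]
g=lambda u,v:(120+u*.3,140+v*.3)
def ang(a,b):
    d=b-a; return np.degrees(np.arctan2(d[1],d[0])),d,(a+b)/2
print('bar',ang(at(g(260,202),125),at(g(378,216),125)))
print('lip',ang(at(g(278,298),113),at(g(341,305),113)))
print('lev',ang(at(g(304,118),115),at(g(371,123),115)))
L=at(g(280,517),112);print('lid',L, at(g(309,302),113)-L, at(g(318,208),125)-L, at(g(337,120),115)-L)
E
```

```text
bar (np.float64(-97.5516665588349), array([ -5.84452031, -44.08630041,   0.        ]), array([608.86701237, 141.01264432, 125.        ]))
lip (np.float64(-96.89157674341699), array([ -2.88219929, -23.84660547,   0.        ]), array([575.95000188, 146.70060851, 113.        ]))
lev (np.float64(-95.28487618622317), array([ -2.35921954, -25.50480874,   0.        ]), array([644.02981417, 136.56937525, 115.        ]))
lid [496.01484528 157.14803328 112.        ] [ 79.7474695  -10.28160825   1.        ] [113.2180134 -15.8302797  13.       ] [148.20545557 -20.40813236   3.        ]
```

```bash
cat > plan.py <<'E'
from fit import *
from scipy.spatial.transform import Rotation as R
TH=np.array([565.5,147.7,-.131,108.])
def cur():
    s=robot.get_state(); q=s['eef_rot']; return s['tool_pos'],R.from_quat([q[1],q[2],q[3],q[0]])
def goalR(tilt=0,th=None):
    a=(TH if th is None else th)[2]; o=np.array([np.cos(a),np.sin(a),0]); l=np.array([-o[1],o[0],0])
    # tool z = down*cos - outward*sin (body leans outward), y = lateral
    z=np.array([0,0,-1.])*np.cos(tilt)-o*np.sin(tilt); x=-o*np.cos(tilt)+np.array([0,0,1.])*np.sin(tilt)
    y=np.cross(z,x); return R.from_matrix(np.c_[x,y,z])
def inc(tipK,tilt=0,th=None,off=25):
    th=TH if th is None else th
    p,r=cur(); G=goalR(tilt,th); tcp=world(th,tipK)-off*G.as_matrix()[:,2]
    d=r.inv().apply(tcp-p)/1000; w=(r.inv()*G).as_rotvec()
    return np.round(np.r_[d,w],4),tcp
E
python3 - <<'E'
from plan import *
print(inc([65,0,67]))
E
```

```text
(array([-5.158e-01, -2.125e-01,  3.200e-02,  1.000e-04,  0.000e+00,
       -2.958e-01]), array([629.94306465, 139.20933343, 200.        ]))
```

Emit:
play_rows --increments "-0.052 -0.021 0 0 0 -0.03 0; -0.103 -0.042 0 0 0 -0.06 0; -0.155 -0.064 0 0 0 -0.09 0; -0.206 -0.085 0 0 0 -0.12 0; -0.258 -0.106 0 0 0 -0.15 0; -0.31 -0.128 0 0 0 -0.18 0; -0.361 -0.149 0 0 0 -0.21 0; -0.413 -0.17 0 0 0 -0.24 0; -0.464 -0.191 0.01 0 0 -0.27 0; -0.516 -0.2125 0.02 0 0 -0.296 0" --squeeze 30

```text
time: 1.85
tool_pos: [631.4, 137.7, 212.1]
eef_rot: [0.0, 0.065, 0.998, 0.0]
ft_force: [0.6, 1.4, 0.9]
grip_width: -0.1
```

```bash
python3 - <<'E'
from plan import *
s=robot.get_state();print(s['time'],s['tool_pos'],s['grip_width'],s['q'])
P=robot.camera_params('wrist'); snap('wrist','w1.png')
for t in M: print(t,robot.pinpoint('wrist',t),proj('wrist',world(TH,M[t]),P))
print(inc([65,0,67]))
E
```

```text
1.85 [631.37025113 137.73683969 212.10970691] -0.10389830532186438 [ 1.35411948e-01  2.62572111e-01  1.37491014e+00  1.15431819e-04
  1.50324773e+00 -1.30554640e+00]
keeper [] [322.23410251 121.91497897]
bail_bar [{'at': [327.9, 203.7], 'p': 0.88}] [322.22848364 208.48743271]
lever_pad [{'at': [325.7, 207.0], 'p': 0.88}] [321.9888519  216.78654542]
(array([ 0.0005,  0.0011,  0.0111, -0.0001, -0.0015, -0.0022]), array([629.94306465, 139.20933343, 200.        ]))
```

View pics/w1.png

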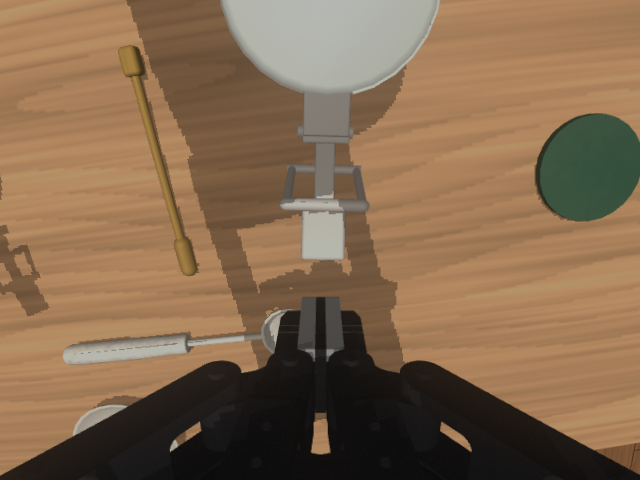

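```bash
sed -i 's/^TH=.*/TH=np.array([564.,150.,-.145,108.])/' plan.py; python3 - <<'E'
from plan import *
for k in ([70,0,40],[66,0,9],[30,0,9],[30,0,60]): print(inc(k,.35))
E
```

```text
(array([-0.0113,  0.0021,  0.0396, -0.0022,  0.3485,  0.0117]), array([641.74789855, 138.64687649, 171.48431782]))
(array([-0.0074,  0.0022,  0.0706, -0.0022,  0.3485,  0.0117]), array([637.78987493, 139.22484621, 140.48431782]))
(array([ 0.0286,  0.0026,  0.0707, -0.0022,  0.3485,  0.0117]), array([602.16766232, 144.42657368, 140.48431782]))
(array([ 0.0287,  0.0026,  0.0197, -0.0022,  0.3485,  0.0117]), array([602.16766232, 144.42657368, 191.48431782]))
```

Emit:
play_rows --increments "-0.011 0.002 0.01 0 0.12 0.012 0; -0.011 0.002 0.025 0 0.24 0.012 0; -0.011 0.002 0.0396 0 0.349 0.012 0; -0.011 0.002 0.0396 0 0.349 0.012 0; -0.009 0.002 0.055 0 0.349 0.012 0; -0.0074 0.002 0.0706 0 0.349 0.012 0; -0.0074 0.002 0.0706 0 0.349 0.012 0"

```text
time: 2.92
tool_pos: [636.4, 140.5, 141.0]
eef_rot: [-0.174, 0.07, 0.982, 0.011]
ft_force: [0.7, 0.4, -0.3]
grip_width: -0.2
```

```bash
python3 - <<'E'
from plan import *
s=robot.get_state();print(s['time'],s['tool_pos'],s['ft_force'])
a=snap('wrist','w2.png');b=snap('side','s2.png');cv2.imwrite('pics/s2z.png',cv2.resize(b[120:270,220:420,::-1],(800,600),interpolation=cv2.INTER_CUBIC))
for k in ([66,0,9],[30,0,9],[30,0,60]): print(inc(k,.35))
E
```

```text
2.925 [636.43458117 140.51393453 140.9621665 ] [ 0.6615928   0.35624683 -0.30811928]
(array([-0.0011, -0.0011,  0.0016, -0.0027,  0.0022,  0.0019]), array([637.78987493, 139.22484621, 140.48431782]))
(array([ 0.0328, -0.001 ,  0.0139, -0.0027,  0.0022,  0.0019]), array([602.16766232, 144.42657368, 140.48431782]))
(array([ 0.0502, -0.0011, -0.0341, -0.0027,  0.0022,  0.0019]), array([602.16766232, 144.42657368, 191.48431782]))
```

View pics/w2.png

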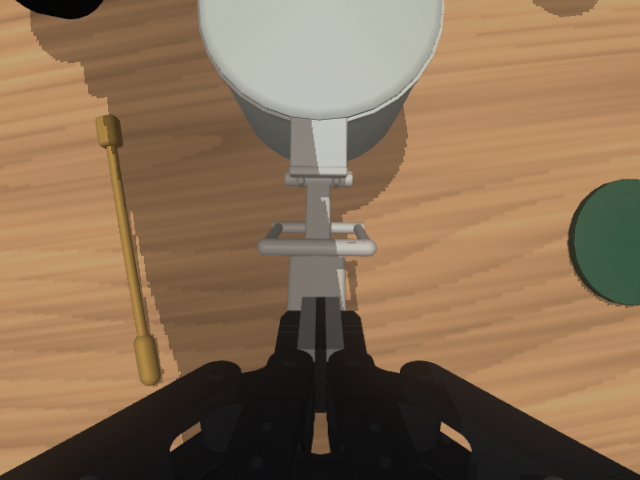

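View pics/s2z.png

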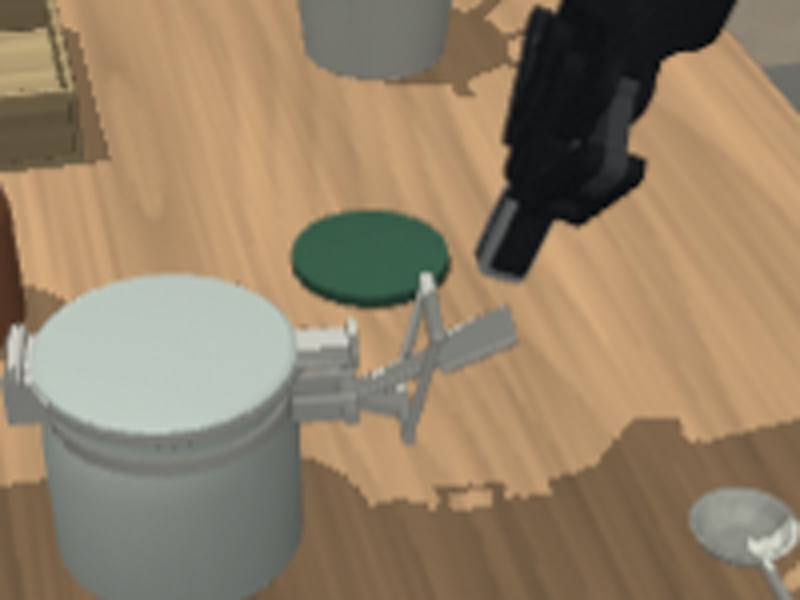

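```bash
python3 - <<'E'
from plan import *
p,r=cur()
for d in (0,25): 
  X=p+r.apply([0,0,d]); q=proj('side',X); print(X,q,(q-[220,120])*4)
for k in ([45,0,17],[45,21,17],[45,-21,17],[81,0,7]):
  q=proj('side',world(TH,k)); print(k,(q-[220,120])*4)
E
```

```text
[637.4942799  140.38204201 142.36681445] [344.01214527 187.04860254] [496.0485811  268.19441014]
[629.05342405 141.54715848 118.86374112] [338.45204729 198.65215877] [473.80818916 314.60863509]
[45, 0, 17] [427.22212746 306.59487914]
[45, 21, 17] [421.65829884 278.91275579]
[45, -21, 17] [433.02448212 335.45909779]
[81, 0, 7] [508.84450134 321.56715662]
```

```bash
python3 - <<'E'
from plan import *
p,r=cur(); print(robot.get_state()['time'],p,r.as_matrix()[:,2])
P=robot.camera_params('wrist')
for d in (0,6,10,25): print(d,proj('wrist',p+r.apply([0,0,d]),P),proj('wrist',p+r.apply([11,0,d]),P),proj('side',p+r.apply([0,0,d])))
b=snap('side','s3.png');p,r=cur(); print(p)
cv2.imwrite('pics/s3z.png',cv2.resize(b[120:270,250:450,::-1],(800,600),interpolation=cv2.INTER_CUBIC))
t=snap('top','t3.png');cv2.imwrite('pics/t3z.png',cv2.resize(t[120:270,120:320,::-1],(800,600),interpolation=cv2.INTER_CUBIC))
for d in (0,25):print(proj('top',p+r.apply([0,0,d])))
E
```

```text
3.025 [637.4942799  140.38204201 142.36681445] [-0.33763423  0.04660466 -0.94012293]
0 [319.95875521 323.16181544] [319.94792041 295.98186435] [344.01214527 187.04860254]
6 [319.95687504 315.34229547] [319.9464167  288.93625618] [342.65750227 189.87571665]
10 [319.95569761 310.42006556] [319.94547668 284.50874133] [341.76159259 191.74544045]
25 [319.95174981 293.77103516] [319.94233406 269.57535568] [338.45204729 198.65215877]
[637.87606536 140.32253997 142.65796201]
[213.44966057 176.522791  ]
[216.48775286 187.05905708]
```

View pics/s3z.png

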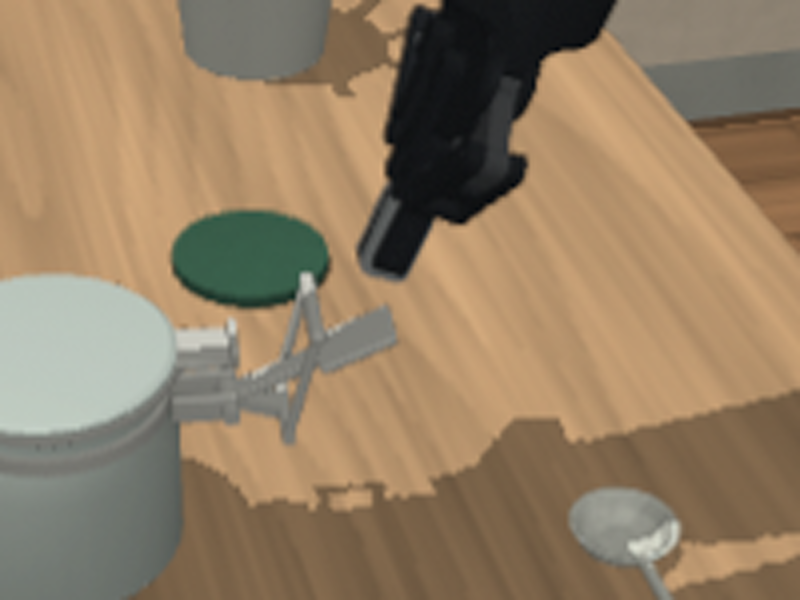

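View pics/t3z.png

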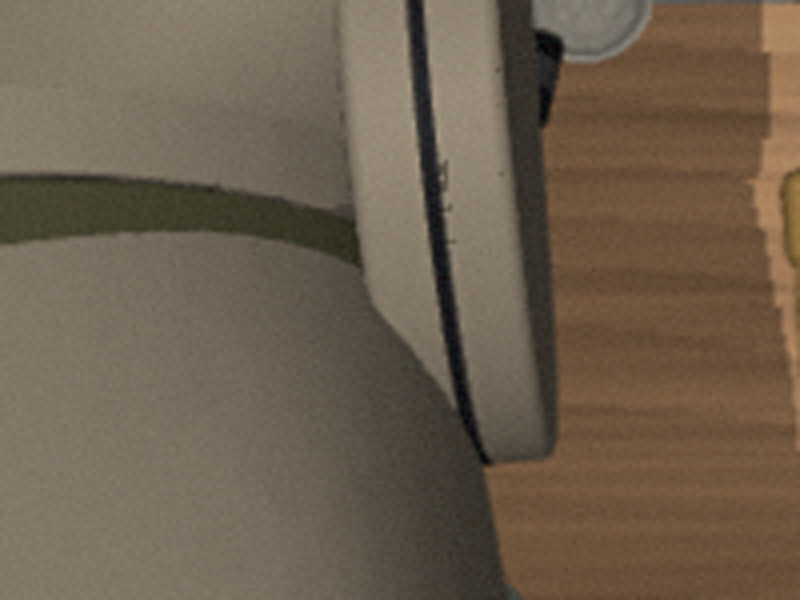

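```bash
python3 - <<'E'
from plan import *
p,r=cur(); print(p)
for s,w in (((343,188),(301,297)),((341,185.5),(320,297)),((343,188),(282,312))):
  X,e=tri([ray('side',s),ray('wrist',w)]); print(X,e,'tool',r.inv().apply(X-p))
a=cv2.imread('pics/w2.png'); cv2.imwrite('pics/w2z.png',cv2.resize(a[270:420,220:420],(800,600),interpolation=cv2.INTER_CUBIC))
E
```

```text
[638.08323635 140.23913902 142.67568365]
[630.39347544 134.10403063 145.35400863] [np.float64(3.1500222592318763), np.float64(3.150022259231682)] tool [ 7.2454531  -7.16955437 -0.21517882]
[630.17466418 141.21392773 145.87781573] [np.float64(1.9786061777212323), np.float64(1.9786061777213373)] tool [ 8.58088355 -0.16369752 -0.30169054]
[631.36529101 127.75574127 149.64767202] [np.float64(0.18997855950985734), np.float64(0.18997855950991588)] tool [  6.94959545 -13.32261841  -4.87704752]
```

View pics/w2z.png

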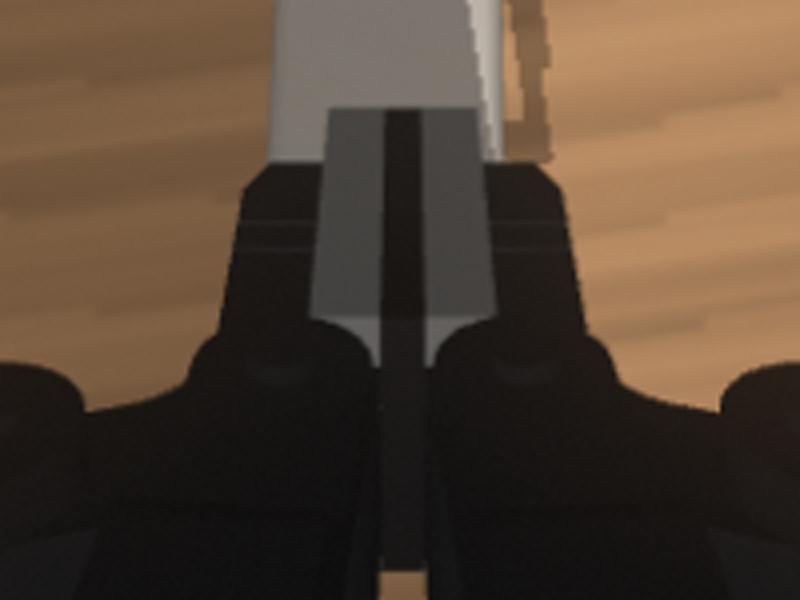

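```bash
python3 - <<'E'
from plan import *
for k in ([66,0,22],[64,0,10],[30,0,10],[30,0,60]): print(inc(k,.35,off=1))
E
```

```text
(array([ 0.0039, -0.001 ,  0.0139, -0.0024,  0.003 ,  0.0018]), array([629.64668919, 140.4139535 , 130.93937271]))
(array([ 0.0017, -0.001 ,  0.0259, -0.0024,  0.003 ,  0.0018]), array([627.66767738, 140.70293836, 118.93937271]))
(array([ 0.0337, -0.0009,  0.0374, -0.0024,  0.003 ,  0.0018]), array([594.02447658, 145.61568097, 118.93937271]))
(array([ 0.0507, -0.001 , -0.0096, -0.0024,  0.003 ,  0.0018]), array([594.02447658, 145.61568097, 168.93937271]))
```

Emit:
play_rows --increments "0.003 -0.001 0.007 0 0 0 0; 0.004 -0.001 0.014 0 0 0 0; 0.004 -0.001 0.014 0 0 0 0"

```text
time: 3.5
tool_pos: [628.2, 140.4, 128.5]
eef_rot: [-0.174, 0.07, 0.982, 0.011]
ft_force: [-1.3, 0.4, 0.3]
grip_width: 0.1
```

```bash
python3 - <<'E'
from plan import *
s=robot.get_state();print(s['time'],s['tool_pos'],s['ft_force'])
b=snap('side','s4.png');cv2.imwrite('pics/s4z.png',cv2.resize(b[120:270,250:450,::-1],(800,600),interpolation=cv2.INTER_CUBIC))
p,r=cur()
print([(proj('side',p+r.apply([0,0,d]))-[250,120])*4 for d in (0,25)])
for k in ([64,0,10],[30,0,10]): print(inc(k,.35,off=1))
E
```

```text
3.5 [628.19118464 140.35923627 128.54500598] [-1.28182695  0.43059153  0.2912013 ]
[array([354.50919271, 297.02690797]), array([332.76934847, 342.43042281])]
(array([-0.0026,  0.0003,  0.0098, -0.0031, -0.0002,  0.0015]), array([627.66767738, 140.70293836, 118.93937271]))
(array([ 0.0294,  0.0004,  0.0214, -0.0031, -0.0002,  0.0015]), array([594.02447658, 145.61568097, 118.93937271]))
```

View pics/s4z.png

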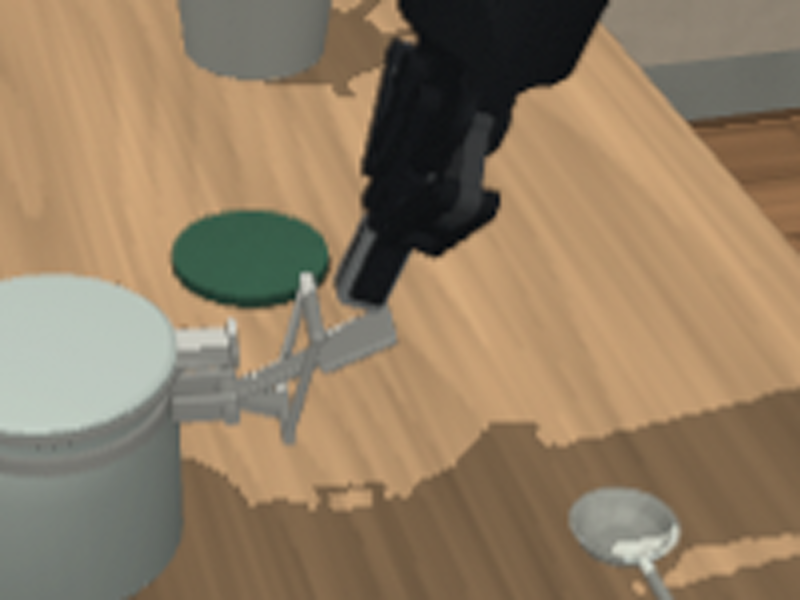

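Emit:
play_rows --increments "-0.0026 0 0.0098 0 0 0 0; -0.0026 0 0.0098 0 0 0 0; 0.0025 0 0.0115 0 0 0 0; 0.007 0 0.0135 0 0 0 0; 0.0115 0 0.015 0 0 0 0"

```text
time: 4.18
tool_pos: [613.0, 142.7, 119.7]
eef_rot: [-0.173, 0.07, 0.982, 0.011]
ft_force: [0.0, 0.3, -0.5]
grip_width: -0.1
```

```bash
cat > look.py <<'E'
from plan import *
import sys
s=robot.get_state();print(s['time'],s['tool_pos'],s['ft_force'])
n=sys.argv[1]
b=snap('side','s%s.png'%n);x=cv2.resize(b[150:250,250:383,::-1],(800,600),interpolation=cv2.INTER_CUBIC);cv2.imwrite('pics/sz%s.png'%n,x)
if len(sys.argv)>2: snap('wrist','w%s.png'%n)
E
python3 look.py 5; python3 -c "
from plan import *
for k in ([64,0,10],[30,0,10]): print(inc(k,.35,off=1))"
```

```text
4.175 [613.01255194 142.71273935 119.70019916] [ 0.04622864  0.32692565 -0.46632353]
(array([-0.0146, -0.    , -0.0044, -0.0027,  0.0009,  0.0018]), array([627.66767738, 140.70293836, 118.93937271]))
(array([ 0.0174,  0.0001,  0.0072, -0.0027,  0.0009,  0.0018]), array([594.02447658, 145.61568097, 118.93937271]))
```

View pics/sz5.png

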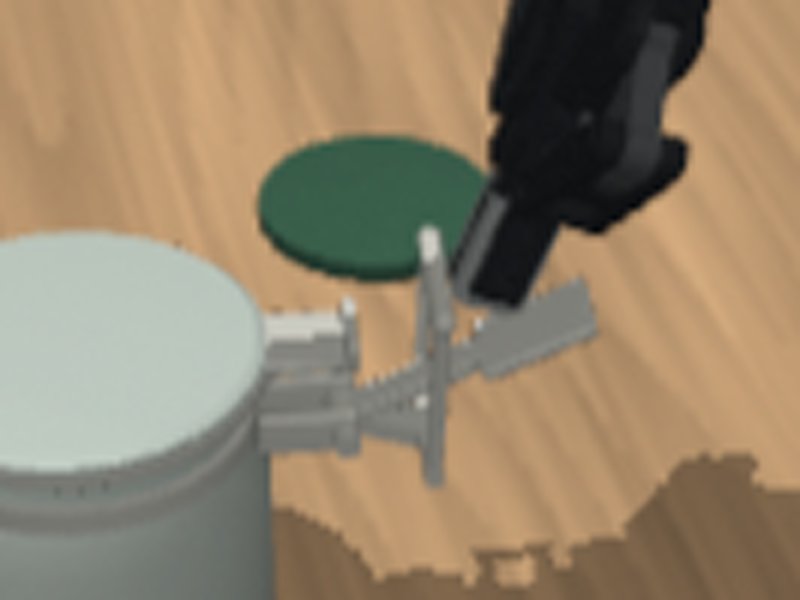

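The bail is now about upright against the fingertips, at about (435,280) in the zoom. I'll keep pushing inward.

Emit:
play_rows --increments "0.004 0 0.0015 0 0 0 0; 0.008 0 0.003 0 0 0 0; 0.012 0 0.0045 0 0 0 0; 0.016 0 0.006 0 0 0 0; 0.019 0 0.007 0 0 0 0; 0.019 0 0.007 0 0 0 0"

```text
time: 4.97
tool_pos: [593.1, 145.5, 119.4]
eef_rot: [-0.173, 0.07, 0.982, 0.011]
ft_force: [0.4, -0.3, 0.5]
grip_width: -0.0
```

```bash
python3 look.py 6
```

```text
4.975 [593.09569143 145.5365661  119.44438764] [ 0.39599465 -0.26995731  0.52580785]
```

View pics/sz6.png

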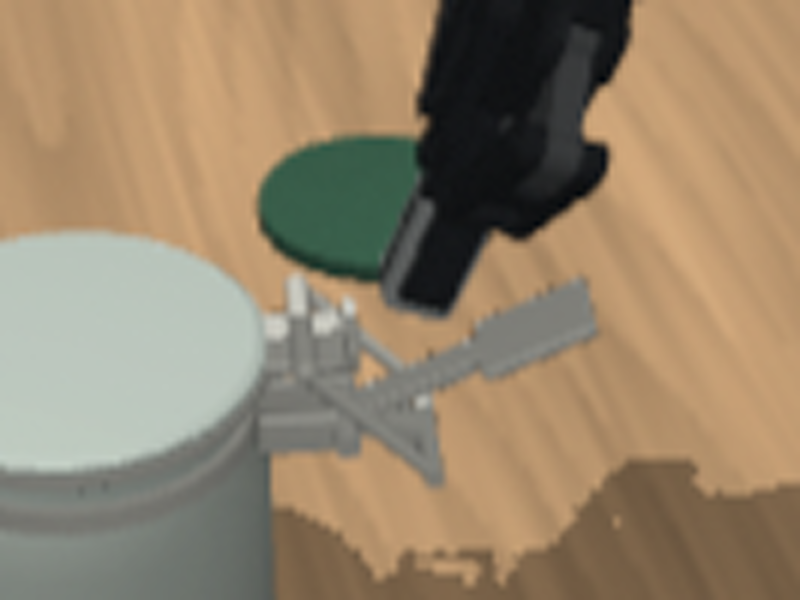

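```bash
python3 - <<'E'
from plan import *
t=.6
print('up',inc([60,0,45],.6,off=0))
for b in (-26,-15,0,15,25,35,42,48,52):
    B=np.radians(b); h=9*abs(np.sin(t-B)); r=58
    x=9+r*np.cos(B)+h*np.sin(B); z=-28-r*np.sin(B)+h*np.cos(B)+(4 if b==-26 else 0)
    i,tcp=inc([x,0,z],t,off=0); print(b,np.round([x,z],1),i,tcp[2])
E
```

```text
up (array([-1.710e-02,  1.000e-04, -4.190e-02, -3.000e-03,  2.511e-01,
        1.300e-03]), array([623.37035435, 141.33045422, 153.        ]))
-26 [57.7  8.5] [-2.740e-02  2.000e-04 -6.800e-03 -3.000e-03  2.511e-01  1.300e-03] 116.45742645542826
-15 [63.3 -6.4] [-3.770e-02  2.000e-04  5.200e-03 -3.000e-03  2.511e-01  1.300e-03] 101.60987714684164
0 [ 67.  -22.9] [-4.690e-02  2.000e-04  1.950e-02 -3.000e-03  2.511e-01  1.300e-03] 85.08178226055531
15 [ 65.8 -40.1] [-5.170e-02  2.000e-04  3.610e-02 -3.000e-03  2.511e-01  1.300e-03] 67.87285764785568
25 [ 62.2 -51.2] [-0.052   0.0003  0.0477 -0.003   0.2511  0.0013] 56.817188358628144
35 [ 56.6 -61.2] [-0.0502  0.0003  0.059  -0.003   0.2511  0.0013] 46.812667654320094
42 [ 52.9 -65.9] [-0.0484  0.0003  0.0647 -0.003   0.2511  0.0013] 42.077602785977334
48 [ 49.4 -69.7] [-0.0463  0.0003  0.0695 -0.003   0.2511  0.0013] 38.315968967458915
52 [ 46.9 -72. ] [-0.0448  0.0003  0.0725 -0.003   0.2511  0.0013] 35.97287064878766
```

Emit:
play_rows --increments "0 0 -0.02 0 0 0 0; -0.01 0 -0.035 0 0.12 0 0; -0.0171 0 -0.0419 0 0.25 0.001 0; -0.022 0 -0.025 0 0.25 0.001 0; -0.0274 0 -0.0068 0 0.25 0.001 0; -0.0274 0 -0.0068 0 0.25 0.001 0"

```text
time: 5.78
tool_pos: [619.3, 141.8, 115.3]
eef_rot: [-0.295, 0.069, 0.953, 0.02]
ft_force: [-0.3, -0.6, 0.5]
grip_width: -0.2
```

```bash
python3 look.py 7; python3 - <<'E'
from plan import *
t=.6
for b in (-26,-15,0,15,25,35,42,48,52):
    B=np.radians(b); h=9*abs(np.sin(t-B)); r=58
    x=9+r*np.cos(B)+h*np.sin(B); z=-28-r*np.sin(B)+h*np.cos(B)+(4 if b==-26 else 0)
    i,tcp=inc([x,0,z],t,off=0); print(b,np.round([x,z],1),i,tcp[2])
E
```

```text
5.775 [619.29965792 141.77894904 115.31166382] [-0.27105537 -0.57119803  0.47611125]
-26 [57.7  8.5] [-0.0013 -0.0001 -0.0001 -0.0034  0.0015  0.0004] 116.45742645542826
-15 [63.3 -6.4] [-0.0142 -0.      0.0091 -0.0034  0.0015  0.0004] 101.60987714684164
0 [ 67.  -22.9] [-0.0266 -0.      0.0206 -0.0034  0.0015  0.0004] 85.08178226055531
15 [ 65.8 -40.1] [-0.0353  0.      0.0355 -0.0034  0.0015  0.0004] 67.87285764785568
25 [ 62.2 -51.2] [-0.0386  0.0001  0.0467 -0.0034  0.0015  0.0004] 56.817188358628144
35 [ 56.6 -61.2] [-0.0396  0.0001  0.0581 -0.0034  0.0015  0.0004] 46.812667654320094
42 [ 52.9 -65.9] [-0.0392  0.0001  0.0641 -0.0034  0.0015  0.0004] 42.077602785977334
48 [ 49.4 -69.7] [-0.0384  0.0002  0.0692 -0.0034  0.0015  0.0004] 38.315968967458915
52 [ 46.9 -72. ] [-0.0376  0.0002  0.0725 -0.0034  0.0015  0.0004] 35.97287064878766
```

View pics/sz7.png

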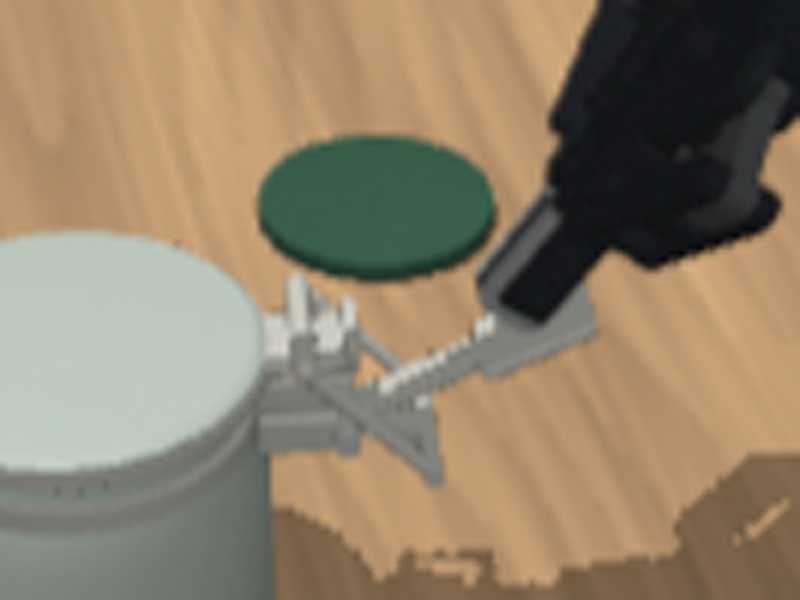

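Bail still hooked, fingertips just above the lever's wide end at about (520,310). I'll press partway, to roughly level.

Emit:
play_rows --increments "-0.007 0 0.005 0 0 0 0; -0.0142 0 0.0091 0 0 0 0; -0.0205 0 0.015 0 0 0 0; -0.0266 0 0.0206 0 0 0 0; -0.031 0 0.028 0 0 0 0; -0.0353 0 0.0355 0 0 0 0; -0.0353 0 0.0355 0 0 0 0"

```text
time: 6.7
tool_pos: [629.6, 139.9, 65.8]
eef_rot: [-0.295, 0.069, 0.953, 0.02]
ft_force: [0.9, -0.0, 0.7]
grip_width: -0.1
```

```bash
python3 look.py 8; python3 - <<'E'
from plan import *
t=.6
for b in (15,25,35,42,48,52,56):
    B=np.radians(b); h=9*abs(np.sin(t-B)); r=58
    x=9+r*np.cos(B)+h*np.sin(B); z=-28-r*np.sin(B)+h*np.cos(B)+(4 if b==-26 else 0)
    i,tcp=inc([x,0,z],t,off=0); print(b,np.round([x,z],1),i,tcp[2])
E
```

```text
6.7 [629.56325949 139.94339232  65.75629543] [ 0.87847031 -0.00789246  0.739405  ]
15 [ 65.8 -40.1] [ 0.0015  0.0004 -0.0006 -0.0032  0.0004 -0.0004] 67.87285764785568
25 [ 62.2 -51.2] [-0.0018  0.0005  0.0105 -0.0032  0.0004 -0.0004] 56.817188358628144
35 [ 56.6 -61.2] [-0.0028  0.0005  0.022  -0.0032  0.0004 -0.0004] 46.812667654320094
42 [ 52.9 -65.9] [-0.0025  0.0005  0.028  -0.0032  0.0004 -0.0004] 42.077602785977334
48 [ 49.4 -69.7] [-0.0017  0.0005  0.033  -0.0032  0.0004 -0.0004] 38.315968967458915
52 [ 46.9 -72. ] [-0.0009  0.0006  0.0364 -0.0032  0.0004 -0.0004] 35.97287064878766
56 [ 44.2 -74.2] [ 0.0001  0.0006  0.0397 -0.0032  0.0004 -0.0004] 33.770334587428366
```

View pics/sz8.png

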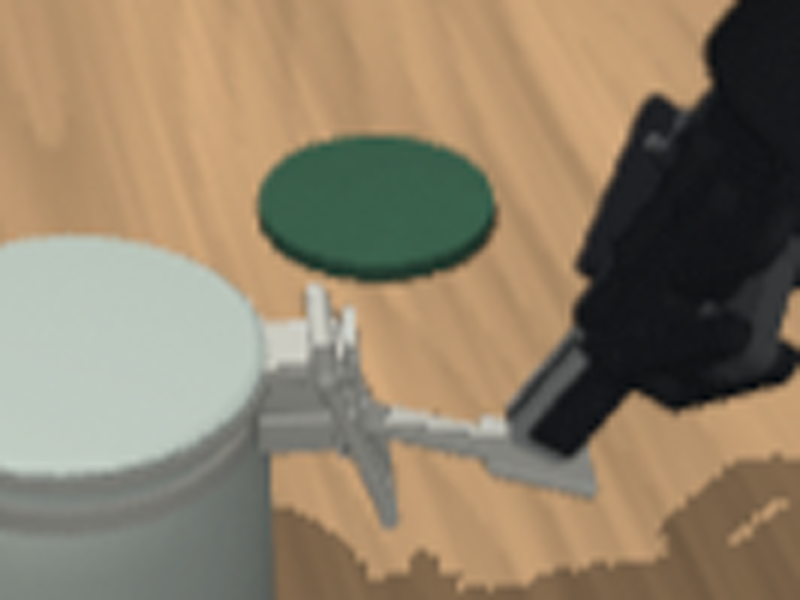

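Lever about 15° below level, bar still behind the lip. Press on.

Emit:
play_rows --increments "-0.001 0 0.005 0 0 0 0; -0.0018 0 0.0105 0 0 0 0; -0.0023 0 0.016 0 0 0 0; -0.0028 0 0.022 0 0 0 0; -0.0025 0 0.028 0 0 0 0; -0.0017 0 0.033 0 0 0 0; -0.0009 0 0.0364 0 0 0 0; -0.0009 0 0.0364 0 0 0 0"

```text
time: 7.75
tool_pos: [610.2, 142.8, 36.4]
eef_rot: [-0.295, 0.069, 0.953, 0.02]
ft_force: [0.3, -0.9, 0.3]
grip_width: -0.0
```

```bash
python3 look.py 9
```

```text
7.75 [610.18261713 142.83012711  36.43422815] [ 0.26787906 -0.8793244   0.3119716 ]
```

View pics/sz9.png

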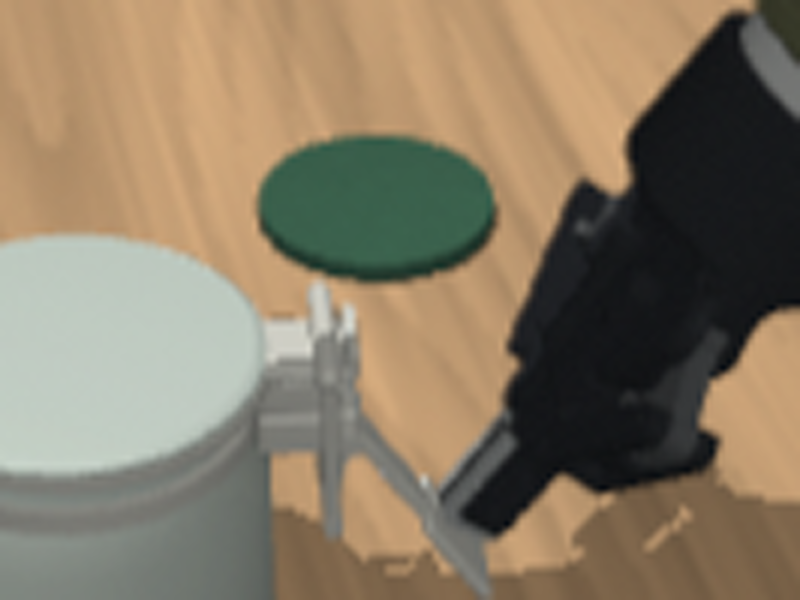

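Force is about zero with the lever well below centre. I'll back off along the tool axis and check.

Emit:
play_rows --increments "0 0 -0.02 0 0 0 0; 0 0 -0.05 0 0 0 0; 0 0 -0.08 0 0 0 0; 0 0 -0.11 0 0 0 0; 0 0 -0.14 0 0 0 0; 0 0 -0.14 0 0 0 0"

```text
time: 8.55
tool_pos: [690.5, 131.5, 154.0]
eef_rot: [-0.292, 0.069, 0.954, 0.02]
ft_force: [-0.3, 0.2, -0.8]
grip_width: 0.1
```

```bash
python3 look.py 10 w; python3 look.py 11
```

```text
8.55 [690.51067543 131.52821397 154.04802523] [-0.28843614  0.24931122 -0.78653813]
8.65 [688.62341681 131.82385268 151.20592651] [ 0.07122559 -0.1661648   0.14136874]
```

View pics/sz11.png

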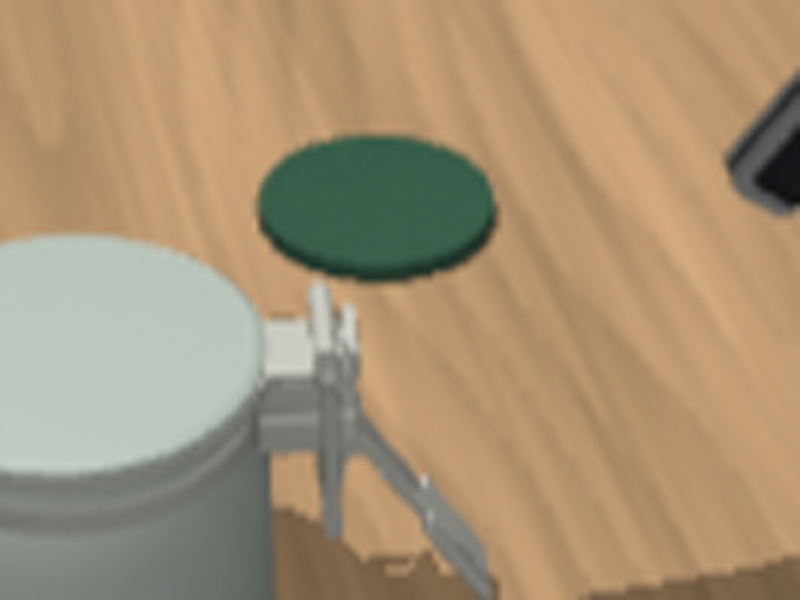

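View pics/w10.png

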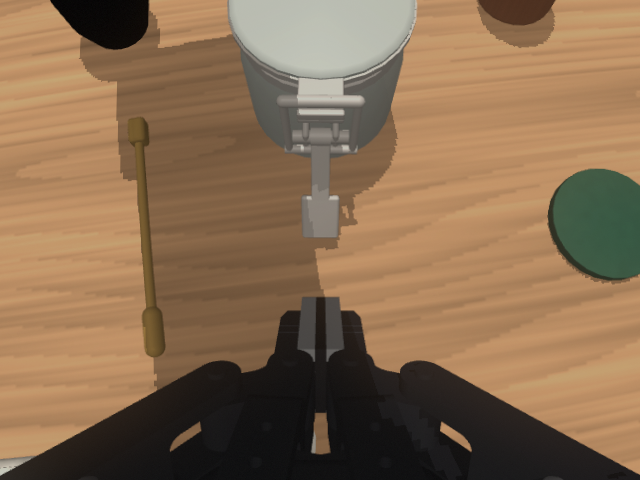

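The lever stays down untouched (side view, tip at about 485,590). The wrist view shows the bar at row 101, inside the lip at row 112. I'm handing in.

```bash
python3 look.py 12; python3 -c "
import cv2,numpy as np
a=cv2.imread('pics/sz11.png').astype(int)[250:,250:520];b=cv2.imread('pics/sz12.png').astype(int)[250:,250:520];print(abs(a-b).mean())
from station import robot;print(robot.sign_off())"
```

```text
8.7 [688.00900831 131.91470351 150.68819417] [ 0.39897538  0.41400967 -0.47413698]
0.35851146384479715
the job is handed in; nothing more can be done
None
```

The squat jar's latch is closed. I tipped the bail inward with the closed fingertips until its crossbar dropped behind the keeper's lip. I then pressed the lever past centre to its stop, backed well clear, and handed in at about 8.7 s of the 38 s.

**Last checks:** With the robot clear, the side and wrist views show the crossbar inside the lip and the lever down by itself. Its position did not change between two views 0.1 s apart. Wrist force read below about 1.5 N in every state I took, though none was taken at the peak of the press.

**Disagreements:**
- **Fingertip position:** The cameras placed the closed fingertips about at the TCP, not 25 mm ahead of it as described. I followed the images, and the contacts agreed with them.
- **Keeper position:** The first keeper estimates from the top and side views differed by a few mm. I corrected this by eye from the wrist camera view.

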